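Roll the catering tin onto the counter scale and print its weight

ROBOT

A 7-joint arm with a two-finger parallel gripper is mounted at the origin on the work surface. World frame = base frame: x ahead of the robot, y to its left, z up, the work surface at z = 0. Lengths are in m, angles in rad, forces in N, time in s.
With the tool pointing down it reaches from about 0.4 to 0.9 m from the base axis. Payload 5.5 kg.
Tool frame: the origin (TCP) lies between the finger pads; the fingertips stand 25 mm ahead of it and the grasp point (between the pads) lies 6 mm ahead of it; z points along the fingers, y is the direction in which the jaws open and shut (so a half turn about z gives the same grasp; the last joint's range is limited). The gripper opens to 92 mm and grips with 3 to 60 N. Pads are 19 mm wide; open, the fingers measure 130 mm over their backs; the gripper's body (75 mm by 190 mm) begins 47 mm behind the grasp point.
Start: joints at [1.363, 0.501, -0.427, 1.55, 0.221, 1.138, -0.21], TCP at [0.295, -0.579, 0.252] pointing down, gripper open.
Joint ranges: [-2.88, 2.88], [-0.31, 2.03], [-1.54, 1.56], [0.2, 2.42], [-1.41, 4.55], [0.19, 2.02], [-2.57, 2.57]. Speed limits (rad/s): [2.57, 2.57, 3.14, 3.14, 3.14, 3.14, 3.14].

INTERFACE

Orientations are given as a unit quaternion [w, x, y, z].
In Python, from station import readout, snapshot, camera_info, ticket, boxes_of, cut_out, pinpoint gives the robot as it stands.
- The arm moves only by the tool send_rows, never from a script. Its argument "targets" is a list of rows, each an object of numbers: "wx", "wy", "wz": the turn, a rotation vector about the tool's x, y, z in rad; "tx", "ty", "tz": the shift along the tool's x, y, z in cm; "hand": the finger opening in cm, from 0 to 9.18. A call has 1 to 5 rows; each row is the pose to reach, as a shift and turn from the pose commanded when the call began, along the tool's axes at that moment; what a row does not reach only later rows make up. A row lasts 1/12 s, in which the tool goes at most 41.7 mm and 7.16 degrees, less where a joint would pass 70% of its speed; a pose out of reach is approached as far as the arm can. A call with a gripper value outside its range is refused whole. The fingers move at their own pace and stop on an object; "newtons" is the grip in N (left out, the last holds). Time passes only in rows, so rows that repeat a pose let the fingers close. It gives the time, the measured TCP pose, the force and the opening at its end, in the units of the state.
- readout.get_obs(): the state, without advancing time (a new reading comes with each control period).
- snapshot(name): name is "scene" or "top" or "wrist"; returns the picture (400x640x3 uint8, red, green, blue); there is no depth.
- camera_info(name): a dict with "camera_matrix" (3x3 intrinsics, pixels), "R" (3x3) and "t" (3): a world point X has camera coordinates R X + t; the wrist camera has in their place "tool_from_camera" (4x4, takes a point from camera to tool coordinates, whose origin is the TCP and whose axes are the flange's). Camera axes: x right, y down, z forward; pixel columns grow to the right and rows downward; lengths in m; the calibration is good to about 2 mm. A picture is of the moment at which its call begins: read the wrist's pose just before it. camera_info takes no time and is no camera call.
- ticket.close_job(): hands the job in, once; it reports no verdict.
Trained networks look in the newest picture that a camera, given by its name, has taken for a name from the list of things; names that differ only in an ending like _2 or _b are one class to them, and where a whole thing is asked for, a point or a joint stands for the part that bears it (a point fixed in the world has none). Each returns a list of dicts, best first, with "confidence" (0 to 1); they miss things now and then, are a little off and sometimes report something else, mostly with a low value. They report only what shows in the picture. A call takes as long as a camera call. They do not tell look-alikes from the thing itself.
- boxes_of(query, camera): "bbox" ([left, top, right, bottom] in pixels, round what is visible of it).
- cut_out(query, camera): "region" (400x640 bool, what is visible of it) and "bbox" ([left, top, right, bottom] in pixels, round what is visible of it).
- pinpoint(query, camera): "position" ([column, row] in pixels: a listed point, or the origin of a listed thing).
The state is a dict: "time_s": time; "joint_pos": joint angles; "dq": joint speeds; "tau": joint torques, N m; "ee_pos": TCP position; "orientation": TCP orientation; "contact_force": force on the tool from outside, world axes, zero at the start; "moment": the same for the moment, N m; "opening": finger opening in m.
Only numpy, scipy, OpenCV 4.12 (cv2) and the standard library are available. Lean on these libraries where they do the work, as an engineer would, in place of code of your own. Each camera call takes 0.05 s, during which the arm holds its last target.

TASK

The big catering tin lying on its side on the counter has to be weighed: roll it along by pushing its top until it lies still wholly on the steel scale plate that is let into the counter, not over any edge of it, and only then press the wide print key on the scale's terminal. Never lift or tip the tin and do not push it from below its middle; leave the two small keys alone and all the other goods where they are.

Things in the scene. Friction and masses are not known exactly. Their poses are not given: they have to be found in the camera images.
- tin: Lying steel tin: cylinder 99 mm across, 118 mm long, paper label, 0.55 to 0.95 kg. Origin at its centre, 49.5 mm up; own x is its axis. It starts left or right of the plate, 0.19 to 0.27 m off; rolled straight it lands on the plate. A tip pressed (5 N) on its very top does not slip: the tin rolls half as far. Pushed level on the back of its top it may jam. Let go at 0.05 m/s it rolls on 5 mm.
- tin_end_a (a point): Centre of the tin's one flat end (on its axis, 59 mm from the tin's centre, own -x end).
- tin_end_b (a point): Centre of the tin's other flat end, the one with the ring-pull (on its axis, 59 mm from the tin's centre, own +x end).
- plate: The scale plate: flat rectangular steel plate with a narrow black seal round it, flush with the counter top (no step). Origin at its centre at counter height; 200 mm along its own x (away from the robot) and 180 mm along its own y (the way the tin rolls), seal not counted. Fixed, differently placed in each run.
- terminal: The scale's terminal behind the plate: grey plastic housing 130 mm deep (own x) and 220 mm wide (own y), keys on a 30 mm high deck on the robot's side, sloping display hood up to 78 mm high behind them. Origin at the centre of its underside; fixed. The three white keys stand in a row along its own y, tops 41 mm above the counter.
- print_key_top (a point): Middle of the top of the wide print key, 41 mm above the counter; the key is 34 mm (terminal x) by 56 mm (terminal y).
- print_key (a joint): Travel of the print key, 0 up to 0.005 m fully down; spring, fully down at 4 N, counts as pressed from 0.0035 m; springs back.
- zero_key (a joint): Travel of a small square key (18 mm), 95 mm from the print key's middle; not to be pressed (same spring).
- tare_key (a joint): Travel of the other small square key (18 mm), 130 mm from the print key's middle; not to be pressed.
- tub: Bystander: round white lidded plastic tub, upright, 98 mm across, 85 mm high, on the side of the plate away from the tin, 0.19 to 0.27 m from the plate's centre. Origin under its centre.
- cups: Bystander: stack of paper cups, 81 mm across, 120 mm high. Origin under its centre.
- jar: Bystander: amber glass jar with white cap, 52 mm across, 92 mm high. Origin under its centre.
- carton: Bystander: small cardboard carton 75 x 100 x 48 mm high. Origin under its centre.
- pot: Bystander: empty green plastic pot, 70 mm across, 55 mm high. Origin under its centre.
- rolling_pin: Bystander: wooden rolling pin lying on the counter, barrel 44 mm in diameter and 200 mm long, 376 mm over its handles. Origin under the middle of the barrel; it rolls if touched.
- spatula: Bystander: spatula lying flat on the counter, 280 mm long, blade 65 mm wide, handle 20 mm thick. Origin under its middle.
Things that resemble listed ones, but are neither listed nor needed, are in the scene too. Leave any red look-alike of the tin alone.

How it is judged:
On the way, in this order (a step that is already met when the one before it is completed fails the run):
1. the tin lies still, wholly on the scale plate (y of tin_end_a in the frame of plate between -0.042 and 0.042 m and x of tin_end_a in the frame of plate between -0.102 and 0.102 m and y of tin_end_b in the frame of plate between -0.042 and 0.042 m and x of tin_end_b in the frame of plate between -0.102 and 0.102 m and linear speed of tin below 0.01 m/s and angular speed of tin below 0.2 rad/s), for 0.2 s.
2. the print key is pressed (value of joint print_key above 0.0035 m), for 0.05 s.
At the end, for the whole second after the job is handed in: The tin lies on its side at rest, its whole outline from above on the steel plate (2 mm slack: end centres within 42 mm of the plate's middle along its y, 102 mm along x); the print key was pressed (3.5 mm) after that and is up again; all bystanders within 20 mm of their start (all of step 1 and angle between tin's own x axis and vertical above 1.5 rad and height (world z) of tin below 0.054 m and value of joint print_key below 0.002 m and distance of each of tub, cups, jar, carton, pot, rolling_pin, spatula from where it was at the start of the episode below 0.02 m); the robot touches nothing.
It fails at once if the tin is lifted off the counter or tipped up (height (world z) of tin above 0.058 m or angle between tin's own x axis and vertical below 1.4 rad).
It fails at once if the tin is pushed below its middle (fingers on it with the grasp point under 60 mm, so the fingertips under about 41 mm) (contact force between the fingers and tin above 0.5 N and height (world z) of the grasp point below 0.06 m).
It fails at once if the print key is pressed while the tin is not wholly on the plate (value of joint print_key above 0.0035 m and not (y of tin_end_a in the frame of plate between -0.042 and 0.042 m and x of tin_end_a in the frame of plate between -0.102 and 0.102 m and y of tin_end_b in the frame of plate between -0.042 and 0.042 m and x of tin_end_b in the frame of plate between -0.102 and 0.102 m)).
It fails at once if a small key is pressed (value of joint any of zero_key, tare_key above 0.0035 m).
It fails at once if one of the other goods is knocked or moved by more than 20 mm (distance of any of tub, cups, jar, carton, pot, rolling_pin, spatula from where it was at the start of the episode above 0.02 m).
It also fails if it takes over 67 s, if anything falls off the work surface, if the arm or the gripper's body presses on something with over 40 N, if the wrist force passes 120 N, or if a joint passes its speed limit or range.

## Working session

There is one attempt and no reset: what is moved stays moved. The work goes in short steps, Python scripts to look and compute and a tool call to move; the robot and the scene stay as the last step left them, time stands still between calls to the robot, and variables do not carry over. Pictures are saved under pics/ and viewed, and the job is handed in when it is done.

Besides the shell and the picture viewer there is one more tool, called after "Emit:" in YAML: its name, and indented under it one key for each argument. send_rows: Moves the arm, as the interface text tells. Its arguments: {"type":"object","properties":{"targets":{"type":"array"},"newtons":{"type":"number"}},"required":["targets"]}

```bash
mkdir -p pics; ls; python3 - <<'E'
from station import *
import cv2,numpy as np
o=readout.get_obs();print(o)
for n in("scene","top"):
    im=snapshot(n);cv2.imwrite(f"pics/{n}0.png",im[:,:,::-1]);print(n,camera_info(n))
print(camera_info("wrist"))
E
```

```text
pics
{'time_s': 0.0, 'joint_pos': array([ 1.36319773,  0.50184271, -0.42679923,  1.55148235,  0.2208054 ,
        1.13829306, -0.21031131]), 'dq': array([-0.00074787, -0.00119752,  0.00137716, -0.00018472, -0.00061509,
       -0.00046304, -0.0004538 ]), 'tau': array([ 9.37639306e-04, -5.66584325e+01, -5.81580877e+00, -2.79109079e+01,
       -6.84525305e-02,  3.08474852e-02,  1.76065178e-04]), 'ee_pos': array([ 0.29449873, -0.57870691,  0.25066878]), 'orientation': array([-9.62505318e-04,  9.72413906e-01,  2.33260005e-01, -1.99273101e-04]), 'contact_force': array([-0.52899263,  0.30247678, -0.49050854]), 'moment': array([ 0.03427707,  0.00079465, -0.00881458]), 'opening': 0.09198052082601925}
scene {'camera_matrix': array([[407.40787005,   0.        , 326.29267405],
       [  0.        , 407.40787005, 203.31058478],
       [  0.        ,   0.        ,   1.        ]]), 'R': array([[ 0.49902699,  0.86656983,  0.00536677],
       [ 0.62306043, -0.35448045, -0.69723691],
       [-0.60230206,  0.35128386, -0.71682068]]), 't': array([-0.27157493, -0.24637427,  1.4288369 ])}
top {'camera_mat
[... 199 characters left out ...]
  0.00879971],
       [-0.98036969, -0.01770221, -0.19637183],
       [ 0.19649394, -0.00542789, -0.98049001]]), 't': array([-0.00201841,  0.51908615,  1.18401789])}
{'camera_matrix': array([[313.02293157,   0.        , 322.91319907],
       [  0.        , 313.02293157, 197.43682437],
       [  0.        ,   0.        ,   1.        ]]), 'tool_from_camera': array([[ 1.03590899e-03, -9.57664895e-01, -2.87883442e-01,
         7.69886379e-02],
       [ 9.99999361e-01,  1.12258909e-03, -1.36012797e-04,
         8.99073516e-04],
       [ 4.53429491e-04, -2.87883117e-01,  9.57665445e-01,
        -1.32547638e-01],
       [ 0.00000000e+00,  0.00000000e+00,  0.00000000e+00,
         1.00000000e+00]])}
```

View pics/top0.png

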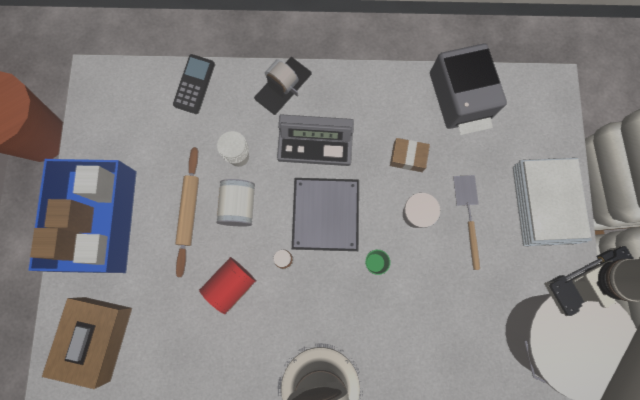

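View pics/scene0.png

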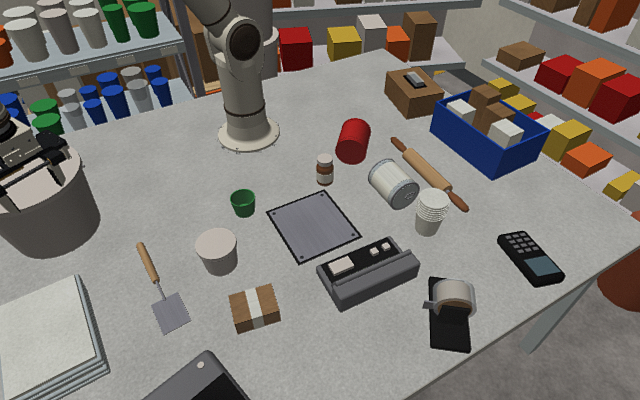

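The tin is the white can at about (236,202) in the top view, left of the plate at (326,214). The print key is at about (333,151). The cups stand behind the tin at (232,148), and the red look-alike is at (227,285).

```bash
cat > h.py <<'E'
from station import *
import numpy as np,cv2
def ray(cam,px):
    c=camera_info(cam);d=np.linalg.inv(c["camera_matrix"])@np.array([px[0],px[1],1.]);R=c["R"]
    return -R.T@c["t"],R.T@d
def at(cam,px,z):
    o,d=ray(cam,px);return o+d*(z-o[2])/d[2]
def proj(cam,X):
    c=camera_info(cam);p=c["camera_matrix"]@(c["R"]@np.array(X)+c["t"]);return p[:2]/p[2]
E
python3 - <<'E'
from h import *
np.set_printoptions(precision=4,suppress=True)
hs=dict(tin=.0495,tin_end_a=.0495,tin_end_b=.0495,plate=0,print_key_top=.041,terminal=0,cups=0,tub=0,jar=0)
for n in("top","scene"):
    im=snapshot(n)
    cv2.imwrite(f"pics/{n}_crop.png",cv2.resize(im[130:290,200:400,::-1],None,fx=4,fy=4,interpolation=2) [:600,:800])
    for q,z in hs.items():
        for d in pinpoint(q,n)[:3]: print(n,q,d["confidence"],d["position"],at(n,d["position"],z))
    for d in cut_out("plate",n)[:2]:
        m=d["region"].astype(np.uint8);c=max(cv2.findContours(m,0,1)[0],key=cv2.contourArea)
        r=cv2.approxPolyDP(cv2.convexHull(c),6,True).reshape(-1,2)
        print("plate",d["confidence"],d["bbox"],[at(n,p,0)[:2] for p in r])
    for d in boxes_of("tin",n): print("tin",d)
print(readout.get_obs()["time_s"])
E
```

```text
top tin 0.66 [234.5, 203.7] [0.497  0.2501 0.0495]
top tin 0.59 [226.3, 286.4] [0.2669 0.2598 0.0495]
top tin 0.33 [239.9, 184.8] [0.5523 0.2377 0.0495]
top tin_end_a 0.97 [235.1, 183.3] [0.5565 0.2517 0.0495]
top tin_end_a 0.96 [232.7, 222.8] [0.4423 0.2522 0.0495]
top tin_end_a 0.89 [243.0, 267.4] [0.3189 0.2169 0.0495]
top tin_end_b 0.97 [235.1, 183.3] [0.5565 0.2517 0.0495]
top tin_end_b 0.96 [232.7, 222.8] [0.4423 0.2522 0.0495]
top tin_end_b 0.89 [243.0, 267.4] [0.3189 0.2169 0.0495]
top plate 0.83 [324.2, 212.8] [ 0.4835 -0.0056  0.    ]
top print_key_top 0.73 [408.5, 158.4] [ 0.6426 -0.2496  0.041 ]
top print_key_top 0.64 [332.9, 149.3] [ 0.6661 -0.0278  0.041 ]
top terminal 0.96 [315.2, 143.9] [0.6953 0.0249 0.    ]
top cups 0.85 [237.9, 155.0] [0.6558 0.2578 0.    ]
top cups 0.16 [233.8, 205.2] [0.5015 0.2616 0.    ]
top tub 0.58 [414.8, 216.3] [ 0.4778 -0.2729  0.    ]
top jar 0.68 [284.5, 261.5] [0.3394 0.1067 0.    ]
top jar 0.64 [236.1, 226.4] [0.4387 0.2514 0.    ]
top jar 0.45 [188.6, 211.5] [0.4803 0.3932 0.    ]
plate 0.77 [290.0, 176.5, 357.9, 251.0] [array([0.5874
[... 1100 characters left out ...]
] [ 0.6663 -0.0274  0.041 ]
scene terminal 0.82 [367.0, 273.3] [0.6947 0.0311 0.    ]
scene cups 0.84 [426.1, 224.9] [0.6423 0.2643 0.    ]
scene tub 0.69 [219.9, 262.2] [ 0.4797 -0.277   0.    ]
scene tub 0.36 [404.9, 201.7] [0.5407 0.2687 0.    ]
scene jar 0.7 [319.6, 182.8] [0.3457 0.0905 0.    ]
plate 0.83 [267.3, 190.3, 361.5, 264.6] [array([0.3816, 0.0891]), array([0.5889, 0.0827]), array([ 0.5837, -0.1061]), array([ 0.3805, -0.1043])]
tin {'bbox': [367.9, 156.8, 417.2, 211.7], 'confidence': 0.63}
tin {'bbox': [336.0, 118.5, 372.2, 163.2], 'confidence': 0.62}
tin {'bbox': [267.0, 187.6, 361.9, 265.1], 'confidence': 0.3}
tin {'bbox': [315.5, 236.6, 423.1, 310.2], 'confidence': 0.18}
1.3
```

View pics/top_crop.png

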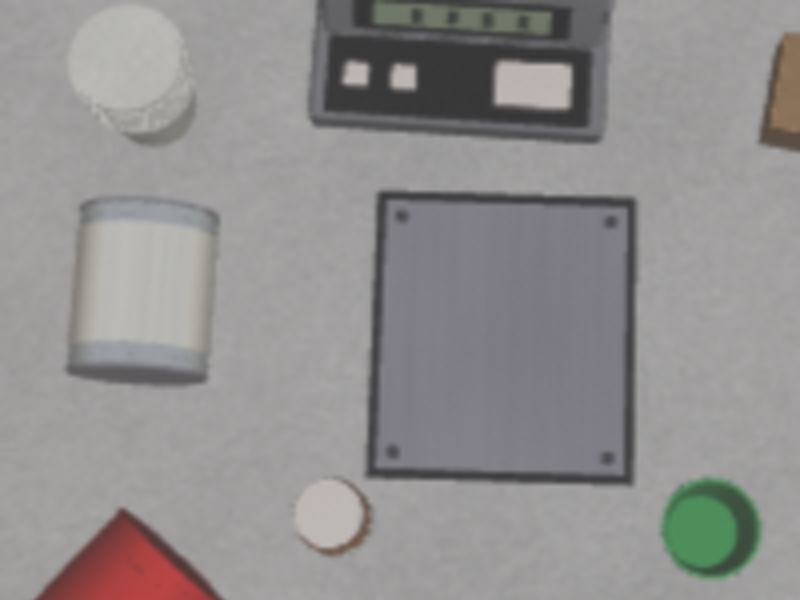

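```bash
cat >> h.py <<'E'
from scipy.optimize import minimize
def tinmask(cam,x,y,yaw):
    a=np.linspace(0,2*np.pi,60);P=[]
    for s in(-.059,.059):
        for t in a:
            u,v=s,.0495*np.cos(t);P.append(proj(cam,[x+u*np.cos(yaw)-v*np.sin(yaw),y+u*np.sin(yaw)+v*np.cos(yaw),.0495+.0495*np.sin(t)]))
    m=np.zeros((400*4,640*4),np.uint8);cv2.fillConvexPoly(m,cv2.convexHull((np.array(P)*4).round().astype(np.int32)),1)
    return cv2.resize(m.astype(np.float32),(640,400),interpolation=cv2.INTER_AREA)
def fit_tin(x0,cams=("top","scene")):
    ms={}
    for c in cams:
        snapshot(c);best=None
        pr=tinmask(c,*x0)
        for d in cut_out("tin",c):
            r=d["region"].astype(float);i=np.minimum(r,pr).sum()/np.maximum(r,pr).sum()
            if best is None or i>best[0]: best=(i,r)
        ms[c]=best[1]; print(c,"init iou",round(best[0],2))
    f=lambda p,cs: sum(1-np.minimum(ms[c],m).sum()/np.maximum(ms[c],m).sum() for c in cs for m in[tinmask(c,*p)])
    for cs in [cams]+([[c] for c in cams] if len(cams)>1 else []):
        r=minimize(f,x0,args=(cs,),method="Nelder-Mead",options=dict(initial_simplex=np.array([x0]*4)+np.array([[0,0,0],[.02,0,0],[0,.02,0],[0,0,.2]]),maxiter=120))
        print(cs,np.round(r.x,4),round(r.fun,3))
def hold(): 
    o=readout.get_obs();print(round(o["time_s"],2),o["ee_pos"].round(4),o["orientation"].round(4),o["contact_force"].round(1),o["opening"])
E
python3 -c "
from h import *
fit_tin([.498,.25,0.])
hold()"
```

```text
top init iou 0.92
scene init iou 0.92Traceback (most recent call last):
  File "<string>", line 3, in <module>
    fit_tin([.498,.25,0.])
    ~~~~~~~^^^^^^^^^^^^^^^
  File "h.py", line 29, in fit_tin
    r=minimize(f,x0,args=(cs,),method="Nelder-Mead",options=dict(initial_simplex=np.array([x0]*4)+np.array([[0,0,0],[.02,0,0],[0,.02,0],[0,0,.2]]),maxiter=120))
    res = _minimize_neldermead(fun, x0, args, callback, bounds=bounds,
                               **options)
    fxr = func(xr)
    fx = function(np.copy(x), *(wrapper_args + args))
  File "h.py", line 27, in <lambda>
    f=lambda p,cs: sum(1-np.minimum(ms[c],m).sum()/np.maximum(ms[c],m).sum() for c in cs for m in[tinmask(c,*p)])
                   ~~~^^^^^^^^^^^^^^^^^^^^^^^^^^^^^^^^^^^^^^^^^^^^^^^^^^^^^^^^^^^^^^^^^^^^^^^^^^^^^^^^^^^^^^^^^^^
  File "h.py", line 27, in <genexpr>
    f=lambda p,cs: sum(1-np.minimum(ms[c],m).sum()/np.maximum(ms[c],m).sum() for c in cs for m in[tinmask(c,*p)])
                                                                                                  ~~~~~~~^^^^^^
  File "h.py", line 15, in tinmask
    u,v=s,.0495*np.cos(t);P.append(proj(cam,[x+u*np.cos(yaw)-v*np.sin(yaw),y+u*np.sin(yaw)+v*np.cos(yaw),.0495+.0495*np.sin(t)]))
                                   ~~~~^^^^^^^^^^^^^^^^^^^^^^^^^^^^^^^^^^^^^^^^^^^^^^^^^^^^^^^^^^^^^^^^^^^^^^^^^^^^^^^^^^^^^^^^^
  File "h.py", line 9, in proj
    c=camera_info(cam);p=c["camera_matrix"]@(c["R"]@np.array(X)+c["t"]);return p[:2]/p[2]
ValueError: time passes only in moves, steps and waits
```

```bash
sed -i 's/^def ray/_C={}\n_ci=camera_info\ndef camera_info(n):\n    if n not in _C: _C[n]=_ci(n)\n    return _C[n]\ndef ray/' h.py
python3 -c "
from h import *
fit_tin([.498,.25,0.])
hold()"
```

```text
top init iou 0.91
scene init iou 0.91
('top', 'scene') [ 0.4997  0.2465 -0.0248] 0.091
['top'] [ 0.4981  0.2461 -0.0268] 0.026
['scene'] [ 0.5026  0.246  -0.0244] 0.044
1.7 [ 0.2949 -0.5793  0.2517] [0.     0.9724 0.2333 0.    ] [ 0.  -1.1 -0. ] 0.09180881648098135
```

Emit:
send_rows:
  targets:
    - {"tx":18.3,"ty":2.7,"wz":0.496,"hand":1.0}
    - {"tx":18.3,"ty":2.7,"wz":0.496,"hand":1.0}
    - {"tx":18.3,"ty":2.7,"wz":0.496,"hand":1.0}
    - {"tx":18.3,"ty":2.7,"wz":0.496,"hand":1.0}
    - {"tx":18.3,"ty":2.7,"wz":0.496,"hand":1.0}
  newtons: 20

```text
validation failed for argument at $.ta...
```

Emit:
send_rows:
  targets:
    - {"wx":0,"wy":0,"wz":0.496,"tx":18.3,"ty":2.7,"tz":0,"hand":1.0}
    - {"wx":0,"wy":0,"wz":0.496,"tx":18.3,"ty":2.7,"tz":0,"hand":1.0}
    - {"wx":0,"wy":0,"wz":0.496,"tx":18.3,"ty":2.7,"tz":0,"hand":1.0}
    - {"wx":0,"wy":0,"wz":0.496,"tx":18.3,"ty":2.7,"tz":0,"hand":1.0}
    - {"wx":0,"wy":0,"wz":0.496,"tx":18.3,"ty":2.7,"tz":0,"hand":1.0}
  newtons: 20

```text
time_s: 2.12
ee_pos: [0.4774, -0.5154, 0.252]
orientation: [-0.001, 1.0, -0.013, 0.002]
contact_force: [0.9, 1.3, 0.0]
opening: 0.063
```

Emit:
send_rows:
  targets:
    - {"wx":0,"wy":0,"wz":0,"tx":0,"ty":-20.5,"tz":0,"hand":1.0}
    - {"wx":0,"wy":0,"wz":0,"tx":0,"ty":-20.5,"tz":0,"hand":1.0}
    - {"wx":0,"wy":0,"wz":0,"tx":0,"ty":-20.5,"tz":0,"hand":1.0}
    - {"wx":0,"wy":0,"wz":0,"tx":0,"ty":-20.5,"tz":0,"hand":1.0}
    - {"wx":0,"wy":0,"wz":0,"tx":0,"ty":-20.5,"tz":0,"hand":1.0}

```text
time_s: 2.53
ee_pos: [0.4754, -0.3127, 0.2517]
orientation: [-0.0, 1.0, -0.012, 0.0]
contact_force: [0.4, 0.1, 0.7]
opening: 0.0298
```

Emit:
send_rows:
  targets:
    - {"wx":0,"wy":0,"wz":0,"tx":0,"ty":-20.5,"tz":0,"hand":1.0}
    - {"wx":0,"wy":0,"wz":0,"tx":0,"ty":-20.5,"tz":0,"hand":1.0}
    - {"wx":0,"wy":0,"wz":0,"tx":0,"ty":-20.5,"tz":0,"hand":1.0}
    - {"wx":0,"wy":0,"wz":0,"tx":0,"ty":-20.5,"tz":0,"hand":1.0}
    - {"wx":0,"wy":0,"wz":0,"tx":0,"ty":-20.5,"tz":0,"hand":1.0}

```text
time_s: 2.95
ee_pos: [0.4803, -0.1079, 0.2521]
orientation: [0.0, 1.0, -0.012, 0.0]
contact_force: [0.9, 0.4, 1.0]
opening: 0.0108
```

Emit:
send_rows:
  targets:
    - {"wx":0,"wy":0,"wz":0,"tx":0,"ty":-20.5,"tz":0,"hand":1.0}
    - {"wx":0,"wy":0,"wz":0,"tx":0,"ty":-20.5,"tz":0,"hand":1.0}
    - {"wx":0,"wy":0,"wz":0,"tx":0,"ty":-20.5,"tz":0,"hand":1.0}
    - {"wx":0,"wy":0,"wz":0,"tx":0,"ty":-20.5,"tz":0,"hand":1.0}
    - {"wx":0,"wy":0,"wz":0,"tx":0,"ty":-20.5,"tz":0,"hand":1.0}

```text
time_s: 3.37
ee_pos: [0.4854, 0.097, 0.2523]
orientation: [-0.0, 1.0, -0.012, 0.001]
contact_force: [0.9, -0.9, -0.7]
opening: 0.0097
```

Emit:
send_rows:
  targets:
    - {"wx":0,"wy":0,"wz":0,"tx":1.0,"ty":-16.6,"tz":0,"hand":1.0}
    - {"wx":0,"wy":0,"wz":0,"tx":1.0,"ty":-16.6,"tz":0,"hand":1.0}
    - {"wx":0,"wy":0,"wz":0,"tx":1.0,"ty":-16.6,"tz":0,"hand":1.0}
    - {"wx":0,"wy":0,"wz":0,"tx":1.0,"ty":-16.6,"tz":0,"hand":1.0}
    - {"wx":0,"wy":0,"wz":0,"tx":1.0,"ty":-16.6,"tz":0,"hand":1.0}

```text
time_s: 3.78
ee_pos: [0.4978, 0.271, 0.2528]
orientation: [-0.004, 1.0, -0.007, 0.0]
contact_force: [-1.6, 1.2, 0.0]
opening: 0.0098
```

Emit:
send_rows:
  targets:
    - {"wx":0,"wy":0,"wz":0,"tx":0,"ty":0,"tz":4,"hand":1.0}
    - {"wx":0,"wy":0,"wz":0,"tx":0,"ty":0,"tz":7.5,"hand":1.0}
    - {"wx":0,"wy":0,"wz":0,"tx":0,"ty":0,"tz":11,"hand":1.0}
    - {"wx":0,"wy":0,"wz":0,"tx":0,"ty":0,"tz":11.2,"hand":1.0}
    - {"wx":0,"wy":0,"wz":0,"tx":0,"ty":0,"tz":11.2,"hand":1.0}

```text
time_s: 4.2
ee_pos: [0.4984, 0.2593, 0.1382]
orientation: [0.001, 1.0, -0.012, -0.002]
contact_force: [-0.4, 0.2, 0.9]
opening: 0.0101
```

```bash
python3 -c "
from h import *
hold()
a=snapshot('scene')[100:300,250:500,::-1];b=snapshot('wrist')[:,:,::-1]
cv2.imwrite('pics/s1.png',cv2.resize(a,None,fx=3,fy=3));cv2.imwrite('pics/w1.png',b)"
```

```text
4.2 [0.4984 0.2593 0.1382] [ 9.000e-04  9.999e-01 -1.240e-02 -2.200e-03] [-0.4  0.2  0.9] 0.010106488948621
```

View pics/s1.png

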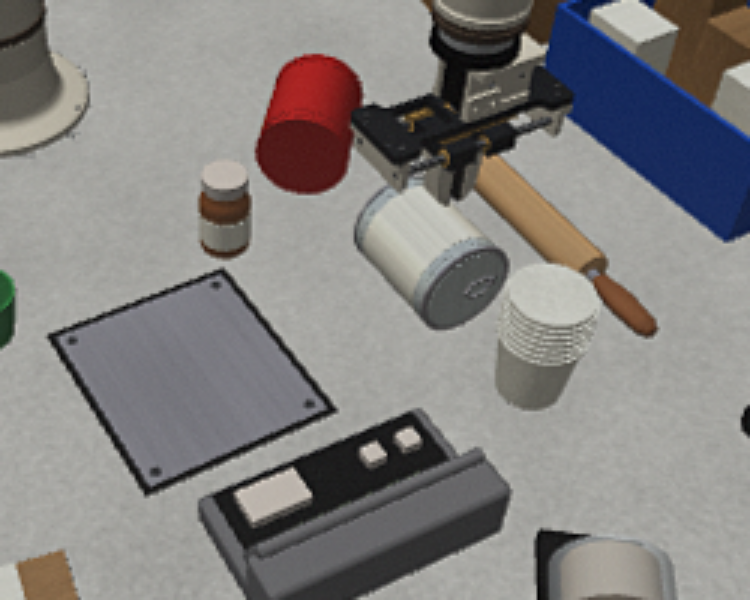

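View pics/w1.png

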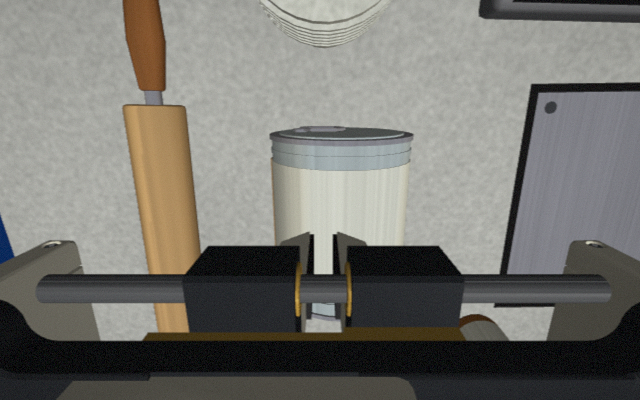

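Emit:
send_rows:
  targets:
    - {"wx":0,"wy":0,"wz":0,"tx":0,"ty":0.3,"tz":1.0,"hand":1.0}
    - {"wx":0,"wy":0,"wz":0,"tx":0,"ty":0.3,"tz":1.3,"hand":1.0}
    - {"wx":0,"wy":0,"wz":0,"tx":0,"ty":0.3,"tz":1.5,"hand":1.0}
    - {"wx":0,"wy":0,"wz":0,"tx":0,"ty":0.3,"tz":1.6,"hand":1.0}
    - {"wx":0,"wy":0,"wz":0,"tx":0,"ty":0.3,"tz":1.6,"hand":1.0}

```text
time_s: 4.72
ee_pos: [0.5001, 0.2575, 0.1243]
orientation: [-0.0, 1.0, -0.013, 0.0]
contact_force: [-0.5, 1.0, 0.2]
opening: 0.0099
```

Emit:
send_rows:
  targets:
    - {"wx":0,"wy":0,"wz":0,"tx":0,"ty":0,"tz":0.1,"hand":1.0}
    - {"wx":0,"wy":0,"wz":0,"tx":0,"ty":0,"tz":0.2,"hand":1.0}
    - {"wx":0,"wy":0,"wz":0,"tx":0,"ty":0,"tz":0.2,"hand":1.0}

```text
time_s: 4.97
ee_pos: [0.5003, 0.2593, 0.1241]
orientation: [-0.001, 1.0, -0.012, 0.001]
contact_force: [-3.4, 1.5, 13.7]
opening: 0.01
```

Emit:
send_rows:
  targets:
    - {"wx":0,"wy":0,"wz":0,"tx":0,"ty":0.6,"tz":0,"hand":1.0}
    - {"wx":0,"wy":0,"wz":0,"tx":0,"ty":1.4,"tz":0,"hand":1.0}
    - {"wx":0,"wy":0,"wz":0,"tx":0,"ty":2.2,"tz":0,"hand":1.0}
    - {"wx":0,"wy":0,"wz":0,"tx":0,"ty":2.7,"tz":0,"hand":1.0}
    - {"wx":0,"wy":0,"wz":0,"tx":0,"ty":3.0,"tz":0,"hand":1.0}

```text
time_s: 5.38
ee_pos: [0.4996, 0.2285, 0.1241]
orientation: [-0.001, 1.0, -0.012, 0.001]
contact_force: [-3.8, 0.5, 14.5]
opening: 0.0102
```

```bash
python3 -c "
from h import *
hold()
b=snapshot('wrist')[:,:,::-1];a=snapshot('scene')[100:300,250:500,::-1]
cv2.imwrite('pics/w2.png',b);cv2.imwrite('pics/s2.png',cv2.resize(a,None,fx=3,fy=3))
fit_tin([.498,.232,-.025],('scene',));hold()"
```

```text
5.38 [0.4996 0.2285 0.1241] [-8.000e-04  9.999e-01 -1.230e-02  1.200e-03] [-3.8  0.5 14.5] 0.010171311212991354
scene init iou 0.78
('scene',) [ 0.5033  0.2324 -0.0529] 0.182
5.58 [0.4997 0.2289 0.1241] [-9.000e-04  9.999e-01 -1.220e-02  1.300e-03] [-5.4 -0.4 14.7] 0.010064345447837502
```

View pics/s2.png

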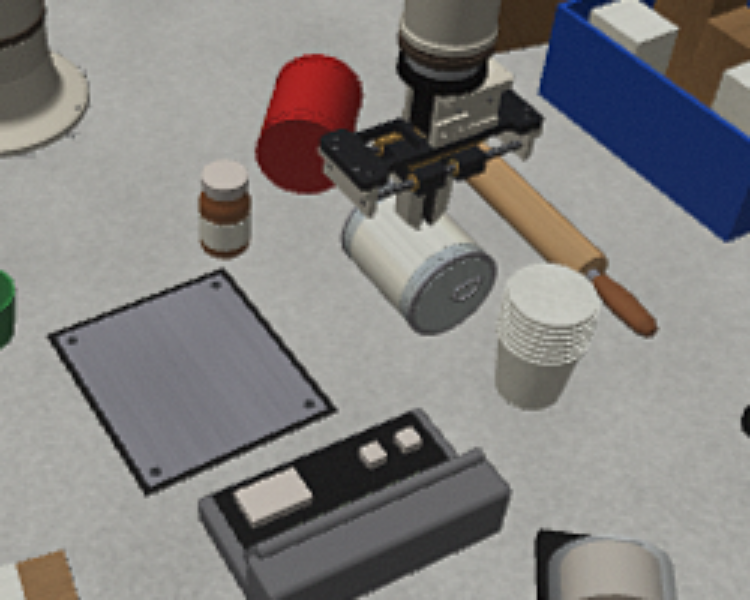

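Emit:
send_rows:
  targets:
    - {"wx":0,"wy":0,"wz":0,"tx":0,"ty":0.5,"tz":0,"hand":1.0}
    - {"wx":0,"wy":0,"wz":0,"tx":0,"ty":1.1,"tz":0,"hand":1.0}
    - {"wx":0,"wy":0,"wz":0,"tx":0,"ty":1.7,"tz":0.02,"hand":1.0}
    - {"wx":0,"wy":0,"wz":0,"tx":0,"ty":2.1,"tz":0.04,"hand":1.0}
    - {"wx":0,"wy":0,"wz":0,"tx":0,"ty":2.4,"tz":0.06,"hand":1.0}

```text
time_s: 6.0
ee_pos: [0.499, 0.2036, 0.123]
orientation: [-0.0, 1.0, -0.012, 0.001]
contact_force: [-4.3, -0.9, 13.5]
opening: 0.0099
```

Emit:
send_rows:
  targets:
    - {"wx":0,"wy":0,"wz":0,"tx":0,"ty":0,"tz":-1.0,"hand":1.0}
    - {"wx":0,"wy":0,"wz":0,"tx":0,"ty":-1.6,"tz":-1.2,"hand":1.0}
    - {"wx":0,"wy":0,"wz":0,"tx":0,"ty":-3.2,"tz":-1.2,"hand":1.0}
    - {"wx":0,"wy":0,"wz":0,"tx":0,"ty":-3.2,"tz":-0.5,"hand":1.0}
    - {"wx":0,"wy":0,"wz":0,"tx":0,"ty":-3.2,"tz":-0.06,"hand":1.0}

```text
time_s: 6.42
ee_pos: [0.4994, 0.2363, 0.122]
orientation: [-0.0, 1.0, -0.012, 0.001]
contact_force: [-5.8, 2.6, 45.1]
opening: 0.01
```

Emit:
send_rows:
  targets:
    - {"wx":0,"wy":0,"wz":0,"tx":0,"ty":0.6,"tz":0,"hand":1.0}
    - {"wx":0,"wy":0,"wz":0,"tx":0,"ty":2.0,"tz":0,"hand":1.0}
    - {"wx":0,"wy":0,"wz":0,"tx":0,"ty":3.4,"tz":0,"hand":1.0}
    - {"wx":0,"wy":0,"wz":0,"tx":0,"ty":4.8,"tz":0.02,"hand":1.0}
    - {"wx":0,"wy":0,"wz":0,"tx":0,"ty":5.6,"tz":0.06,"hand":1.0}

```text
time_s: 6.83
ee_pos: [0.4983, 0.1788, 0.1238]
orientation: [0.0, 1.0, -0.013, 0.001]
contact_force: [-8.2, 0.2, 30.0]
opening: 0.0101
```

Emit:
send_rows:
  targets:
    - {"wx":0,"wy":0,"wz":0,"tx":0,"ty":0,"tz":0,"hand":1.0}
    - {"wx":0,"wy":0,"wz":0,"tx":0,"ty":0,"tz":-1.2,"hand":1.0}
    - {"wx":0,"wy":0,"wz":0,"tx":0,"ty":-2,"tz":-1.2,"hand":1.0}

```text
time_s: 7.08
ee_pos: [0.4995, 0.1938, 0.1339]
orientation: [0.002, 1.0, -0.016, 0.0]
contact_force: [0.3, -1.1, 0.3]
opening: 0.0099
```

```bash
python3 -c "
from h import *
hold()
fit_tin([.498,.195,-.025]);hold()"
```

```text
7.08 [0.4995 0.1938 0.1339] [ 2.100e-03  9.999e-01 -1.570e-02  4.000e-04] [ 0.3 -1.1  0.3] 0.00993340069284345
top init iou 0.0
scene init iou 0.8
('top', 'scene') [ 0.498   0.1873 -0.0068] 1.105
['top'] [ 0.498  0.195 -0.025] 1.0
['scene'] [ 0.498   0.1873 -0.0068] 0.105
7.28 [0.4978 0.1984 0.1325] [ 5.000e-04  9.999e-01 -1.220e-02 -6.000e-04] [-0.1 -0.3 -0.5] 0.009570337972472852
```

Emit:
send_rows:
  targets:
    - {"wx":0,"wy":0,"wz":0,"tx":0,"ty":-0.4,"tz":0.4,"hand":1.0}
    - {"wx":0,"wy":0,"wz":0,"tx":0,"ty":-0.4,"tz":0.8,"hand":1.0}
    - {"wx":0,"wy":0,"wz":0,"tx":0,"ty":-0.4,"tz":0.9,"hand":1.0}

```text
time_s: 7.53
ee_pos: [0.4983, 0.2029, 0.1235]
orientation: [0.0, 1.0, -0.013, -0.0]
contact_force: [-2.2, 0.7, 7.8]
opening: 0.0098
```

Emit:
send_rows:
  targets:
    - {"wx":0,"wy":0,"wz":0,"tx":0,"ty":0.6,"tz":0,"hand":1.0}
    - {"wx":0,"wy":0,"wz":0,"tx":0,"ty":2.0,"tz":0,"hand":1.0}
    - {"wx":0,"wy":0,"wz":0,"tx":0,"ty":3.4,"tz":0,"hand":1.0}
    - {"wx":0,"wy":0,"wz":0,"tx":0,"ty":4.8,"tz":0.02,"hand":1.0}
    - {"wx":0,"wy":0,"wz":0,"tx":0,"ty":5.6,"tz":0.06,"hand":1.0}

```text
time_s: 7.95
ee_pos: [0.4969, 0.1451, 0.1238]
orientation: [0.001, 1.0, -0.013, -0.0]
contact_force: [-2.7, -0.7, 9.0]
opening: 0.0102
```

Emit:
send_rows:
  targets:
    - {"wx":0,"wy":0,"wz":0,"tx":0,"ty":0,"tz":0,"hand":1.0}
    - {"wx":0,"wy":0,"wz":0,"tx":0,"ty":0,"tz":-1.2,"hand":1.0}
    - {"wx":0,"wy":0,"wz":0,"tx":0,"ty":-1.5,"tz":-1.2,"hand":1.0}
    - {"wx":0,"wy":0,"wz":0,"tx":0,"ty":-2.7,"tz":-1.2,"hand":1.0}
    - {"wx":0,"wy":0,"wz":0,"tx":0,"ty":-2.7,"tz":-1.2,"hand":1.0}

```text
time_s: 8.37
ee_pos: [0.4976, 0.1773, 0.1361]
orientation: [-0.001, 1.0, -0.011, 0.0]
contact_force: [-0.3, 0.9, 0.7]
opening: 0.01
```

```bash
python3 -c "
from h import *
fit_tin([.498,.16,-.025],('scene',));hold()"
```

```text
scene init iou 0.91
('scene',) [0.5016 0.1572 0.0176] 0.067
8.47 [0.4973 0.1748 0.1354] [ 0.000e+00  9.999e-01 -1.160e-02 -3.000e-04] [ 0.1 -0.7 -0.2] 0.009721068866675476
```

Emit:
send_rows:
  targets:
    - {"wx":0,"wy":0,"wz":0,"tx":0,"ty":0.2,"tz":0.6,"hand":1.0}
    - {"wx":0,"wy":0,"wz":0,"tx":0,"ty":0.2,"tz":1.1,"hand":1.0}
    - {"wx":0,"wy":0,"wz":0,"tx":0,"ty":0.2,"tz":1.2,"hand":1.0}

```text
time_s: 8.72
ee_pos: [0.4978, 0.1722, 0.1238]
orientation: [0.0, 1.0, -0.013, -0.0]
contact_force: [-4.2, 0.4, 15.3]
opening: 0.0101
```

Emit:
send_rows:
  targets:
    - {"wx":0,"wy":0,"wz":0,"tx":0,"ty":0.6,"tz":0,"hand":1.0}
    - {"wx":0,"wy":0,"wz":0,"tx":0,"ty":2.0,"tz":0,"hand":1.0}
    - {"wx":0,"wy":0,"wz":0,"tx":0,"ty":3.4,"tz":0,"hand":1.0}
    - {"wx":0,"wy":0,"wz":0,"tx":0,"ty":4.8,"tz":0.02,"hand":1.0}
    - {"wx":0,"wy":0,"wz":0,"tx":0,"ty":5.6,"tz":0.06,"hand":1.0}

```text
time_s: 9.13
ee_pos: [0.4963, 0.1141, 0.1233]
orientation: [0.001, 1.0, -0.013, -0.0]
contact_force: [-1.9, -1.4, 8.6]
opening: 0.0097
```

Emit:
send_rows:
  targets:
    - {"wx":0,"wy":0,"wz":0,"tx":0,"ty":0,"tz":0,"hand":1.0}
    - {"wx":0,"wy":0,"wz":0,"tx":0,"ty":0,"tz":-1.2,"hand":1.0}
    - {"wx":0,"wy":0,"wz":0,"tx":0,"ty":-1.5,"tz":-1.2,"hand":1.0}
    - {"wx":0,"wy":0,"wz":0,"tx":0,"ty":-2.7,"tz":-1.2,"hand":1.0}
    - {"wx":0,"wy":0,"wz":0,"tx":0,"ty":-2.7,"tz":-1.2,"hand":1.0}

```text
time_s: 9.55
ee_pos: [0.4968, 0.1463, 0.1353]
orientation: [-0.001, 1.0, -0.011, 0.0]
contact_force: [0.2, 0.4, -0.5]
opening: 0.0101
```

```bash
python3 -c "
from h import *
fit_tin([.498,.13,0],('scene',));
b=snapshot('wrist')[:,:,::-1];cv2.imwrite('pics/w3.png',b);a=snapshot('scene')[100:300,250:500,::-1]
cv2.imwrite('pics/s3.png',cv2.resize(a,None,fx=3,fy=3));hold()"
```

```text
scene init iou 0.9
('scene',) [ 0.499   0.1309 -0.0018] 0.096
9.75 [0.4965 0.1427 0.1345] [ 4.000e-04  9.999e-01 -1.250e-02 -5.000e-04] [ 0.   0.3 -0.3] 0.00996844375834959
```

View pics/w3.png

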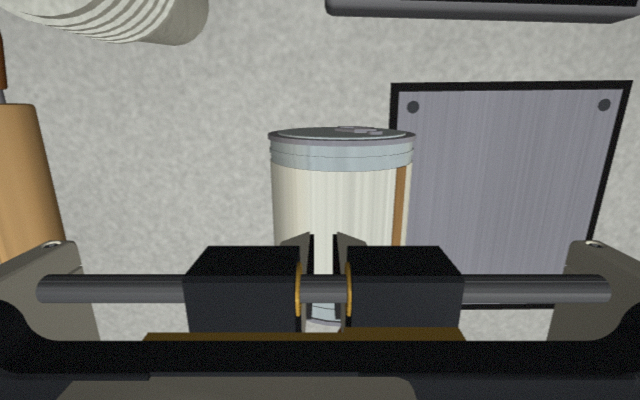

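View pics/s3.png

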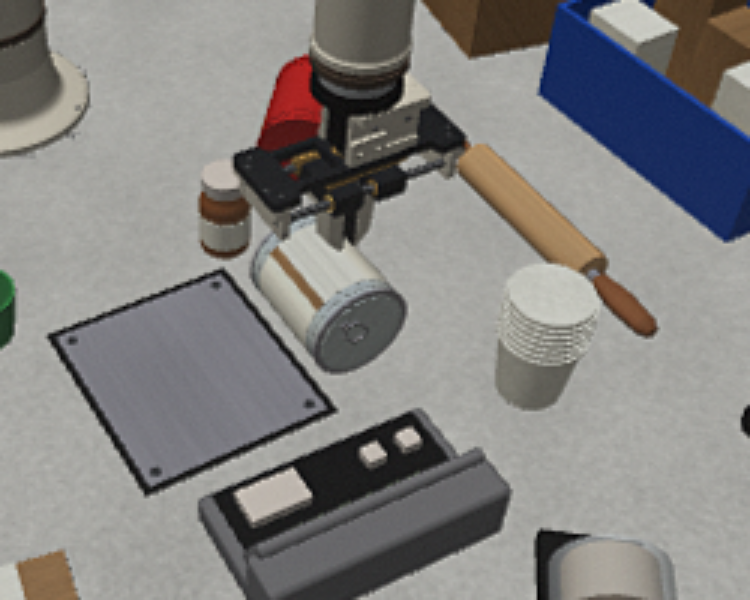

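Emit:
send_rows:
  targets:
    - {"wx":0,"wy":0,"wz":0,"tx":0,"ty":-0.3,"tz":0.6,"hand":1.0}
    - {"wx":0,"wy":0,"wz":0,"tx":0,"ty":-0.3,"tz":1.0,"hand":1.0}
    - {"wx":0,"wy":0,"wz":0,"tx":0,"ty":-0.3,"tz":1.1,"hand":1.0}

```text
time_s: 10.0
ee_pos: [0.497, 0.1464, 0.1236]
orientation: [-0.0, 1.0, -0.013, -0.0]
contact_force: [-3.1, 0.9, 10.4]
opening: 0.0102
```

Emit:
send_rows:
  targets:
    - {"wx":0,"wy":0,"wz":0,"tx":0,"ty":0.6,"tz":0,"hand":1.0}
    - {"wx":0,"wy":0,"wz":0,"tx":0,"ty":2.0,"tz":0,"hand":1.0}
    - {"wx":0,"wy":0,"wz":0,"tx":0,"ty":3.4,"tz":0,"hand":1.0}
    - {"wx":0,"wy":0,"wz":0,"tx":0,"ty":4.8,"tz":0.02,"hand":1.0}
    - {"wx":0,"wy":0,"wz":0,"tx":0,"ty":5.6,"tz":0.06,"hand":1.0}

```text
time_s: 10.42
ee_pos: [0.4956, 0.0885, 0.1237]
orientation: [0.001, 1.0, -0.013, -0.0]
contact_force: [-3.1, -0.9, 8.0]
opening: 0.0102
```

Emit:
send_rows:
  targets:
    - {"wx":0,"wy":0,"wz":0,"tx":0,"ty":0,"tz":0,"hand":1.0}
    - {"wx":0,"wy":0,"wz":0,"tx":0,"ty":0,"tz":-1.2,"hand":1.0}
    - {"wx":0,"wy":0,"wz":0,"tx":0,"ty":-1.5,"tz":-1.2,"hand":1.0}
    - {"wx":0,"wy":0,"wz":0,"tx":0,"ty":-2.8,"tz":-1.2,"hand":1.0}
    - {"wx":0,"wy":0,"wz":0,"tx":0,"ty":-2.8,"tz":-1.2,"hand":1.0}

```text
time_s: 10.83
ee_pos: [0.4965, 0.1213, 0.1362]
orientation: [-0.001, 1.0, -0.011, 0.001]
contact_force: [0.4, 0.5, 0.2]
opening: 0.0098
```

```bash
python3 -c "
from h import *
fit_tin([.498,.103,0],('scene',));
hold()"
```

```text
scene init iou 0.88
('scene',) [0.5004 0.1029 0.0337] 0.122
10.93 [0.4961 0.1185 0.1355] [ 0.000e+00  9.999e-01 -1.180e-02 -1.000e-04] [-1.1 -0.7 -0.4] 0.00988578275667053
```

Emit:
send_rows:
  targets:
    - {"wx":0,"wy":0,"wz":0,"tx":0,"ty":0.0,"tz":0.6,"hand":1.0}
    - {"wx":0,"wy":0,"wz":0,"tx":0,"ty":0.0,"tz":1.1,"hand":1.0}
    - {"wx":0,"wy":0,"wz":0,"tx":0,"ty":0.0,"tz":1.15,"hand":1.0}

```text
time_s: 11.18
ee_pos: [0.4965, 0.1179, 0.1238]
orientation: [0.0, 1.0, -0.013, -0.0]
contact_force: [-1.9, 1.2, 10.0]
opening: 0.0099
```

Emit:
send_rows:
  targets:
    - {"wx":0,"wy":0,"wz":0,"tx":0,"ty":0.6,"tz":0,"hand":1.0}
    - {"wx":0,"wy":0,"wz":0,"tx":0,"ty":2.0,"tz":0,"hand":1.0}
    - {"wx":0,"wy":0,"wz":0,"tx":0,"ty":3.4,"tz":0,"hand":1.0}
    - {"wx":0,"wy":0,"wz":0,"tx":0,"ty":4.8,"tz":0.02,"hand":1.0}
    - {"wx":0,"wy":0,"wz":0,"tx":0,"ty":5.6,"tz":0.06,"hand":1.0}

```text
time_s: 11.6
ee_pos: [0.495, 0.0599, 0.1235]
orientation: [0.001, 1.0, -0.014, -0.0]
contact_force: [-1.6, -1.3, 8.7]
opening: 0.0101
```

Emit:
send_rows:
  targets:
    - {"wx":0,"wy":0,"wz":0,"tx":0,"ty":0,"tz":0,"hand":1.0}
    - {"wx":0,"wy":0,"wz":0,"tx":0,"ty":0,"tz":-1.2,"hand":1.0}
    - {"wx":0,"wy":0,"wz":0,"tx":0,"ty":-1.5,"tz":-1.2,"hand":1.0}
    - {"wx":0,"wy":0,"wz":0,"tx":0,"ty":-2.8,"tz":-1.2,"hand":1.0}
    - {"wx":0,"wy":0,"wz":0,"tx":0,"ty":-2.8,"tz":-1.2,"hand":1.0}

```text
time_s: 12.02
ee_pos: [0.4956, 0.0928, 0.1358]
orientation: [-0.001, 1.0, -0.011, 0.0]
contact_force: [-0.2, 0.9, -0.4]
opening: 0.01
```

```bash
python3 -c "
from h import *
fit_tin([.498,.075,0],('scene',));
hold()"
```

```text
scene init iou 0.93
('scene',) [ 0.4983  0.0749 -0.0258] 0.071
12.12 [0.4953 0.0902 0.1352] [ 1.000e-04  9.999e-01 -1.200e-02 -2.000e-04] [-0.1  0.5 -0.9] 0.00995580889310236
```

Consistent: 28 mm of tin travel per stroke. I'll repeat it.

Emit:
send_rows:
  targets:
    - {"wx":0,"wy":0,"wz":0,"tx":0,"ty":0.0,"tz":0.6,"hand":1.0}
    - {"wx":0,"wy":0,"wz":0,"tx":0,"ty":0.0,"tz":1.1,"hand":1.0}
    - {"wx":0,"wy":0,"wz":0,"tx":0,"ty":0.0,"tz":1.15,"hand":1.0}

```text
time_s: 12.37
ee_pos: [0.4958, 0.0899, 0.1238]
orientation: [0.0, 1.0, -0.013, -0.0]
contact_force: [-3.4, 0.3, 11.3]
opening: 0.0102
```

Emit:
send_rows:
  targets:
    - {"wx":0,"wy":0,"wz":0,"tx":0,"ty":0.6,"tz":0,"hand":1.0}
    - {"wx":0,"wy":0,"wz":0,"tx":0,"ty":2.0,"tz":0,"hand":1.0}
    - {"wx":0,"wy":0,"wz":0,"tx":0,"ty":3.4,"tz":0,"hand":1.0}
    - {"wx":0,"wy":0,"wz":0,"tx":0,"ty":4.8,"tz":0.02,"hand":1.0}
    - {"wx":0,"wy":0,"wz":0,"tx":0,"ty":5.6,"tz":0.06,"hand":1.0}

```text
time_s: 12.78
ee_pos: [0.4943, 0.0318, 0.1233]
orientation: [0.001, 1.0, -0.014, -0.0]
contact_force: [-1.7, -1.3, 6.7]
opening: 0.01
```

Emit:
send_rows:
  targets:
    - {"wx":0,"wy":0,"wz":0,"tx":0,"ty":0,"tz":0,"hand":1.0}
    - {"wx":0,"wy":0,"wz":0,"tx":0,"ty":0,"tz":-1.2,"hand":1.0}
    - {"wx":0,"wy":0,"wz":0,"tx":0,"ty":-1.5,"tz":-1.2,"hand":1.0}
    - {"wx":0,"wy":0,"wz":0,"tx":0,"ty":-2.8,"tz":-1.2,"hand":1.0}
    - {"wx":0,"wy":0,"wz":0,"tx":0,"ty":-2.8,"tz":-1.2,"hand":1.0}

```text
time_s: 13.2
ee_pos: [0.4949, 0.0648, 0.1357]
orientation: [-0.001, 1.0, -0.011, 0.0]
contact_force: [-0.1, 0.1, -0.3]
opening: 0.0101
```

```bash
python3 -c "
from h import *
fit_tin([.498,.047,0],('scene',));
hold()"
```

```text
scene init iou 0.0
('scene',) [0.498 0.047 0.   ] 1.0
13.3 [0.4946 0.0622 0.1351] [ 1.000e-04  9.999e-01 -1.200e-02 -2.000e-04] [-0.1  0.1  1.1] 0.009712776040329068
```

Emit:
send_rows:
  targets:
    - {"wx":0,"wy":0,"wz":0,"tx":0,"ty":0.0,"tz":0.6,"hand":1.0}
    - {"wx":0,"wy":0,"wz":0,"tx":0,"ty":0.0,"tz":1.1,"hand":1.0}
    - {"wx":0,"wy":0,"wz":0,"tx":0,"ty":0.0,"tz":1.15,"hand":1.0}

```text
time_s: 13.55
ee_pos: [0.4951, 0.0619, 0.1239]
orientation: [0.0, 1.0, -0.013, -0.0]
contact_force: [-3.3, 0.5, 13.1]
opening: 0.0104
```

Emit:
send_rows:
  targets:
    - {"wx":0,"wy":0,"wz":0,"tx":0,"ty":0.6,"tz":0,"hand":1.0}
    - {"wx":0,"wy":0,"wz":0,"tx":0,"ty":2.0,"tz":0,"hand":1.0}
    - {"wx":0,"wy":0,"wz":0,"tx":0,"ty":3.4,"tz":0,"hand":1.0}
    - {"wx":0,"wy":0,"wz":0,"tx":0,"ty":4.8,"tz":0.02,"hand":1.0}
    - {"wx":0,"wy":0,"wz":0,"tx":0,"ty":5.6,"tz":0.06,"hand":1.0}

```text
time_s: 13.97
ee_pos: [0.4936, 0.0037, 0.1231]
orientation: [0.001, 1.0, -0.014, -0.0]
contact_force: [-0.7, -0.8, 6.0]
opening: 0.0102
```

Emit:
send_rows:
  targets:
    - {"wx":0,"wy":0,"wz":0,"tx":0,"ty":0,"tz":0,"hand":1.0}
    - {"wx":0,"wy":0,"wz":0,"tx":0,"ty":0,"tz":-1.2,"hand":1.0}
    - {"wx":0,"wy":0,"wz":0,"tx":0,"ty":-1.5,"tz":-1.2,"hand":1.0}
    - {"wx":0,"wy":0,"wz":0,"tx":0,"ty":-2.8,"tz":-1.2,"hand":1.0}
    - {"wx":0,"wy":0,"wz":0,"tx":0,"ty":-2.8,"tz":-1.2,"hand":1.0}

```text
time_s: 14.38
ee_pos: [0.4942, 0.0368, 0.1356]
orientation: [-0.001, 1.0, -0.011, 0.0]
contact_force: [0.5, 1.0, 0.0]
opening: 0.0098
```

```bash
python3 -c "
from h import *
fit_tin([.498,.019,0],('scene',));
b=snapshot('wrist')[:,:,::-1];cv2.imwrite('pics/w4.png',b)
hold()"
```

```text
scene init iou 0.87
('scene',) [ 0.4998  0.0213 -0.0153] 0.117
14.53 [0.4939 0.0336 0.1349] [ 3.000e-04  9.999e-01 -1.250e-02 -3.000e-04] [ 0.5 -0.4 -0.1] 0.01017281652851391
```

View pics/w4.png

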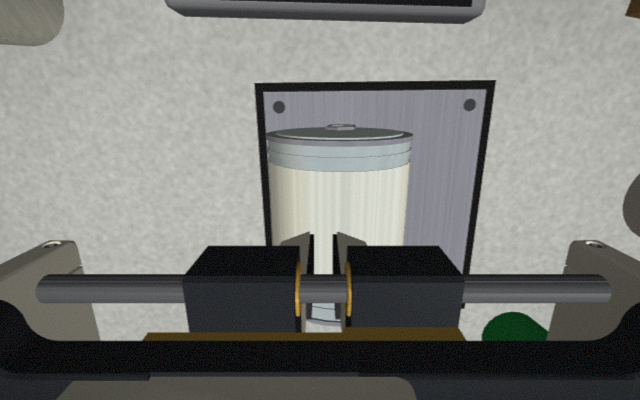

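Emit:
send_rows:
  targets:
    - {"wx":0,"wy":0,"wz":0,"tx":0,"ty":-0.1,"tz":0.6,"hand":1.0}
    - {"wx":0,"wy":0,"wz":0,"tx":0,"ty":-0.1,"tz":1.1,"hand":1.0}
    - {"wx":0,"wy":0,"wz":0,"tx":0,"ty":-0.1,"tz":1.15,"hand":1.0}

```text
time_s: 14.78
ee_pos: [0.4944, 0.035, 0.1239]
orientation: [0.0, 1.0, -0.013, -0.0]
contact_force: [-3.9, 0.7, 14.9]
opening: 0.0101
```

Emit:
send_rows:
  targets:
    - {"wx":0,"wy":0,"wz":0,"tx":0,"ty":0.6,"tz":0,"hand":1.0}
    - {"wx":0,"wy":0,"wz":0,"tx":0,"ty":1.8,"tz":0,"hand":1.0}
    - {"wx":0,"wy":0,"wz":0,"tx":0,"ty":3.0,"tz":0,"hand":1.0}
    - {"wx":0,"wy":0,"wz":0,"tx":0,"ty":4.2,"tz":0.01,"hand":1.0}
    - {"wx":0,"wy":0,"wz":0,"tx":0,"ty":5.0,"tz":0.04,"hand":1.0}

```text
time_s: 15.2
ee_pos: [0.4931, -0.0165, 0.1236]
orientation: [0.001, 1.0, -0.013, 0.0]
contact_force: [-1.8, -0.4, 9.4]
opening: 0.0096
```

Emit:
send_rows:
  targets:
    - {"wx":0,"wy":0,"wz":0,"tx":0,"ty":0.4,"tz":0.01,"hand":1.0}
    - {"wx":0,"wy":0,"wz":0,"tx":0,"ty":0.6,"tz":0.02,"hand":1.0}
    - {"wx":0,"wy":0,"wz":0,"tx":0,"ty":0.6,"tz":0.02,"hand":1.0}
    - {"wx":0,"wy":0,"wz":0,"tx":0,"ty":0.6,"tz":0.02,"hand":1.0}

```text
time_s: 15.53
ee_pos: [0.493, -0.022, 0.1232]
orientation: [0.001, 1.0, -0.013, 0.0]
contact_force: [-0.7, -0.3, 7.9]
opening: 0.01
```

Emit:
send_rows:
  targets:
    - {"wx":0,"wy":0,"wz":0,"tx":0,"ty":0,"tz":-0.8,"hand":1.0}
    - {"wx":0,"wy":0,"wz":0,"tx":0,"ty":0,"tz":-3,"hand":0.5}
    - {"wx":0,"wy":0,"wz":0,"tx":0,"ty":0,"tz":-7,"hand":0}
    - {"wx":0,"wy":0,"wz":0,"tx":0,"ty":-4,"tz":-10,"hand":0}
    - {"wx":0,"wy":0,"wz":0,"tx":0,"ty":-8,"tz":-10,"hand":0}

```text
time_s: 15.95
ee_pos: [0.4977, 0.0511, 0.2264]
orientation: [0.001, 1.0, -0.017, 0.003]
contact_force: [2.0, 1.3, -0.5]
opening: 0.0003
```

Emit:
send_rows:
  targets:
    - {"wx":0,"wy":0,"wz":0,"tx":0,"ty":-20,"tz":0,"hand":0}
    - {"wx":0,"wy":0,"wz":0,"tx":0,"ty":-20,"tz":0,"hand":0}
    - {"wx":0,"wy":0,"wz":0,"tx":0,"ty":-20,"tz":0,"hand":0}
    - {"wx":0,"wy":0,"wz":0,"tx":0,"ty":-20,"tz":0,"hand":0}
    - {"wx":0,"wy":0,"wz":0,"tx":0,"ty":-20,"tz":0,"hand":0}

```text
time_s: 16.37
ee_pos: [0.499, 0.257, 0.2224]
orientation: [-0.001, 1.0, -0.012, -0.0]
contact_force: [0.6, 0.0, -0.2]
opening: 0.0005
```

```bash
python3 -c "
from h import *
fit_tin([.495,-.008,0]);
b=snapshot('top')[100:300,200:460,::-1];cv2.imwrite('pics/t5.png',cv2.resize(b,None,fx=3,fy=3,interpolation=2))
hold()"
```

```text
top init iou 0.92
scene init iou 0.92
('top', 'scene') [ 0.4937 -0.005  -0.0265] 0.098
['top'] [ 0.4926 -0.0065 -0.0267] 0.037
['scene'] [ 0.4959 -0.0046 -0.0333] 0.032
16.62 [0.4995 0.253  0.2217] [ 6.000e-04  9.999e-01 -1.260e-02 -6.000e-04] [0.3 0.  0.2] 0.0006481010174843036
```

View pics/t5.png

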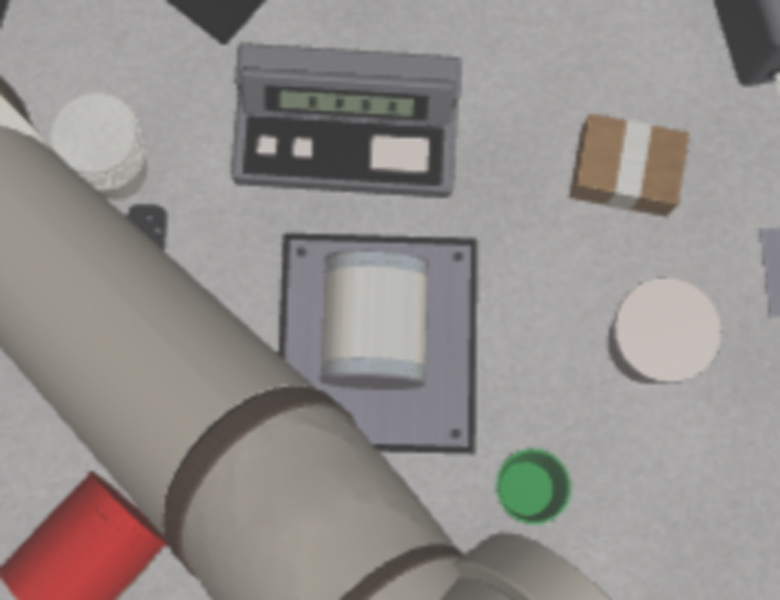

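Emit:
send_rows:
  targets:
    - {"wx":0,"wy":0,"wz":0,"tx":17.3,"ty":27.6,"tz":0,"hand":0}
    - {"wx":0,"wy":0,"wz":0,"tx":17.3,"ty":27.6,"tz":0,"hand":0}
    - {"wx":0,"wy":0,"wz":0,"tx":17.3,"ty":27.6,"tz":0,"hand":0}
    - {"wx":0,"wy":0,"wz":0,"tx":17.3,"ty":27.6,"tz":0,"hand":0}
    - {"wx":0,"wy":0,"wz":0,"tx":17.3,"ty":27.6,"tz":0,"hand":0}

```text
time_s: 17.03
ee_pos: [0.6063, 0.0696, 0.2223]
orientation: [0.001, 1.0, -0.014, -0.0]
contact_force: [1.4, 1.8, 0.5]
opening: 0.0004
```

```bash
python3 -c "
from h import *
hold()"
```

```text
17.03 [0.6063 0.0696 0.2223] [ 9.000e-04  9.999e-01 -1.440e-02 -2.000e-04] [1.4 1.8 0.5] 0.0004094091966894254
```

Emit:
send_rows:
  targets:
    - {"wx":0,"wy":0,"wz":0,"tx":6.2,"ty":9.5,"tz":0,"hand":0}
    - {"wx":0,"wy":0,"wz":0,"tx":6.2,"ty":9.5,"tz":0,"hand":0}
    - {"wx":0,"wy":0,"wz":0,"tx":6.2,"ty":9.5,"tz":0,"hand":0}
    - {"wx":0,"wy":0,"wz":0,"tx":6.2,"ty":9.5,"tz":0,"hand":0}
    - {"wx":0,"wy":0,"wz":0,"tx":6.2,"ty":9.5,"tz":0,"hand":0}

```text
time_s: 17.45
ee_pos: [0.6653, -0.0282, 0.2213]
orientation: [0.001, 1.0, -0.017, -0.001]
contact_force: [-0.3, 0.2, -0.8]
opening: 0.0005
```

Emit:
send_rows:
  targets:
    - {"wx":0,"wy":0,"wz":0,"tx":0,"ty":0,"tz":4,"hand":0}
    - {"wx":0,"wy":0,"wz":0,"tx":0,"ty":0,"tz":8,"hand":0}
    - {"wx":0,"wy":0,"wz":0,"tx":0,"ty":0,"tz":12,"hand":0}
    - {"wx":0,"wy":0,"wz":0,"tx":0,"ty":0,"tz":13,"hand":0}
    - {"wx":0,"wy":0,"wz":0,"tx":0,"ty":0,"tz":13,"hand":0}

```text
time_s: 17.87
ee_pos: [0.6616, -0.022, 0.0887]
orientation: [-0.0, 1.0, -0.012, -0.004]
contact_force: [0.4, 1.1, -0.4]
opening: 0.0005
```

```bash
python3 -c "
from h import *
hold()
a=snapshot('scene')[150:320,250:450,::-1]
cv2.imwrite('pics/s6.png',cv2.resize(a,None,fx=3.5,fy=3.5,interpolation=2))
fit_tin([.495,-.008,0]);hold()
from h import proj
print(proj('scene',[.666,-.0276,.041]))"
```

```text
17.87 [ 0.6616 -0.022   0.0887] [-1.000e-04  9.999e-01 -1.240e-02 -4.100e-03] [ 0.4  1.1 -0.4] 0.000468493688488134
top init iou 0.91
scene init iou 0.68
('top', 'scene') [ 0.4922 -0.0053 -0.0364] 0.33
['top'] [ 0.492  -0.0052 -0.0321] 0.036
['scene'] [ 0.4933 -0.0035 -0.0063] 0.294
18.12 [ 0.6676 -0.0215  0.0956] [-0.      0.9999 -0.0126  0.0025] [0.5 0.8 0.3] 0.0004677043263554302
[341.5731697  265.03502027]
```

View pics/s6.png

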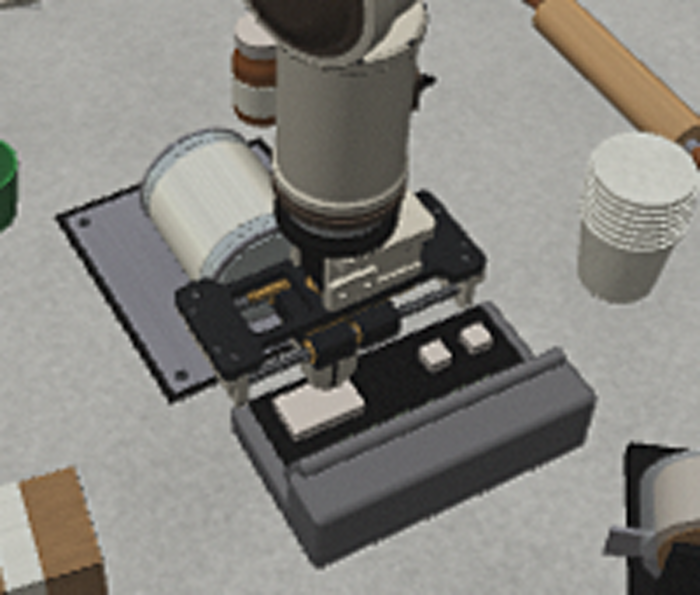

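Emit:
send_rows:
  targets:
    - {"wx":0,"wy":0,"wz":0,"tx":0,"ty":0.6,"tz":1.0,"hand":0}
    - {"wx":0,"wy":0,"wz":0,"tx":0,"ty":0.6,"tz":2.0,"hand":0}
    - {"wx":0,"wy":0,"wz":0,"tx":0,"ty":0.6,"tz":2.4,"hand":0}
    - {"wx":0,"wy":0,"wz":0,"tx":0,"ty":0.6,"tz":2.4,"hand":0}
    - {"wx":0,"wy":0,"wz":0,"tx":0,"ty":0.6,"tz":2.4,"hand":0}

```text
time_s: 18.53
ee_pos: [0.6648, -0.0278, 0.0677]
orientation: [-0.0, 1.0, -0.013, -0.001]
contact_force: [-0.5, -0.2, 0.0]
opening: 0.0006
```

Emit:
send_rows:
  targets:
    - {"wx":0,"wy":0,"wz":0,"tx":0,"ty":0,"tz":0.3,"hand":0}
    - {"wx":0,"wy":0,"wz":0,"tx":0,"ty":0,"tz":0.6,"hand":0}
    - {"wx":0,"wy":0,"wz":0,"tx":0,"ty":0,"tz":0.8,"hand":0}
    - {"wx":0,"wy":0,"wz":0,"tx":0,"ty":0,"tz":0.8,"hand":0}
    - {"wx":0,"wy":0,"wz":0,"tx":0,"ty":0,"tz":0.8,"hand":0}

```text
time_s: 18.95
ee_pos: [0.6658, -0.0275, 0.0614]
orientation: [0.0, 1.0, -0.012, 0.001]
contact_force: [-1.6, -0.6, 7.1]
opening: 0.0
```

Emit:
send_rows:
  targets:
    - {"wx":0,"wy":0,"wz":0,"tx":0,"ty":0,"tz":0.1,"hand":0}
    - {"wx":0,"wy":0,"wz":0,"tx":0,"ty":0,"tz":0.1,"hand":0}

```text
time_s: 19.12
ee_pos: [0.6658, -0.0275, 0.0612]
orientation: [0.0, 1.0, -0.012, 0.001]
contact_force: [-3.6, -0.8, 11.5]
opening: 0.0005
```

Emit:
send_rows:
  targets:
    - {"wx":0,"wy":0,"wz":0,"tx":0,"ty":0,"tz":-2,"hand":0}
    - {"wx":0,"wy":0,"wz":0,"tx":0,"ty":0,"tz":-6,"hand":0}
    - {"wx":0,"wy":0,"wz":0,"tx":0,"ty":0,"tz":-10,"hand":0}
    - {"wx":0,"wy":0,"wz":0,"tx":0,"ty":0,"tz":-14,"hand":0}
    - {"wx":0,"wy":0,"wz":0,"tx":0,"ty":0,"tz":-16,"hand":0}

```text
time_s: 19.53
ee_pos: [0.6675, -0.0271, 0.2249]
orientation: [-0.0, 1.0, -0.012, 0.003]
contact_force: [1.2, 0.5, -0.1]
opening: 0.0006
```

Emit:
send_rows:
  targets:
    - {"wx":0,"wy":0,"wz":0,"tx":0,"ty":-20,"tz":0,"hand":0}
    - {"wx":0,"wy":0,"wz":0,"tx":0,"ty":-20,"tz":0,"hand":0}
    - {"wx":0,"wy":0,"wz":0,"tx":0,"ty":-20,"tz":0,"hand":0}
    - {"wx":0,"wy":0,"wz":0,"tx":0,"ty":-20,"tz":0,"hand":0}
    - {"wx":0,"wy":0,"wz":0,"tx":0,"ty":-20,"tz":0,"hand":0}

```text
time_s: 19.95
ee_pos: [0.6695, 0.1763, 0.2196]
orientation: [-0.001, 1.0, -0.011, 0.0]
contact_force: [0.2, 0.3, -0.8]
opening: 0.0005
```

```bash
python3 -c "
from h import *
fit_tin([.495,-.008,0]);
b=snapshot('top')[:,:,::-1];cv2.imwrite('pics/t7.png',b);cv2.imwrite('pics/s7.png',snapshot('scene')[:,:,::-1])
hold()"
```

```text
top init iou 0.03
scene init iou 0.93
('top', 'scene') [ 0.4952 -0.005  -0.0133] 1.024
['top'] [0.4472 0.0142 0.0916] 0.968
['scene'] [ 0.4969 -0.0054 -0.0069] 0.052
20.25 [0.6707 0.1702 0.2189] [ 8.000e-04  9.999e-01 -1.340e-02 -1.000e-04] [ 0.  -0.3  0.2] 0.000480605943852687
```

View pics/t7.png

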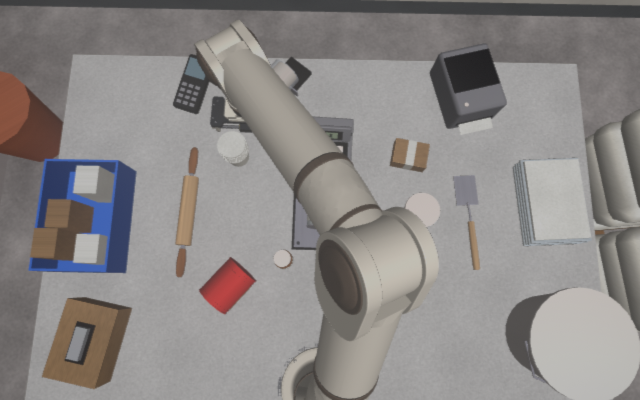

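View pics/s7.png

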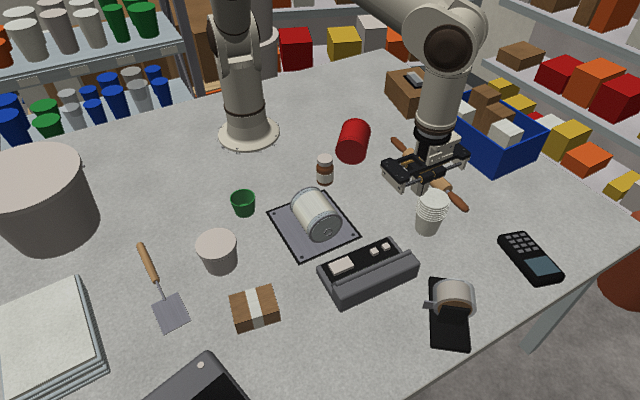

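The tin lies inside the plate outline, the bystanders are at their starting pixels, and the tool is in free air at about 0.19 m. I'm handing in now.

```bash
python3 -c "
from station import *
print(ticket.close_job())"
```

```text
the job is handed in; nothing more can be done
None
```

I rolled the tin onto the scale plate, let it come to rest, pressed the print key once, and handed the job in at about 20 s. No verdict was reported.

- **Rolling:** I used nine short strokes on the very top of the tin. The press was mostly 8–15 N, but one contact peaked at about 45 N because I came down too deep. I pressed more lightly after that.
- **Tin position:** After the last stroke the outline fit put the tin at x = 0.493, y = −0.005 with a turn of −0.03 rad. The plate's centre is about (0.483, −0.007), so it sat roughly 10 mm and 2 mm off centre, well inside both limits.
- **Print key:** I pressed it with the closed fingertips at 7–11.5 N, about 5 mm below its top, so it should have gone fully down. I then raised the arm clear; the force readings were back to about zero.
- **After the press:** The scene camera again put the tin at about (0.497, −0.005). The top view was blocked by the arm, so its fit failed and could not confirm this.
- **Other goods:** All seven appear unmoved in the final pictures, judged by eye. The pot was out of sight in the top view and was checked in the scene view only. The tool stayed well away from the two small keys.

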